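# Put the fallen glue bottle away behind the caddy's lip

### The arm

A 6-joint arm with a two-finger parallel gripper is mounted at the origin on a cart in front of the work surface, level with it; the furniture and walls round the work are solid. World frame = base frame: x ahead of the robot, y to its left, z up, the work surface at z = 0. Lengths are in mm, angles in degrees, forces in N, time in s.
With the tool pointing down it reaches from about 300 to 850 mm from the base axis. Payload 4.2 kg.
Tool frame: the origin (TCP) lies at the very end of the fingers, on their centre line; the grasp point (between the pads) lies 19 mm behind it (env.grip_depth is the distance from the TCP to the grasp point, in mm); z points along the fingers, y is the line along which they close (so a half turn about z gives the same grasp; the last joint's range is limited). The gripper opens to 91 mm and grips with 3 to 60 N. Pads are 32 mm wide; open, the fingers measure 118 mm over their backs; the gripper's body (76 mm by 178 mm) begins 60 mm behind the grasp point.
Start: joints at [-71.62, 18.312, 89.639, -0, 72.044, -1.146], TCP at [192.192, -541.946, 213.976] pointing down, gripper open.
Joint ranges: [-177.97, 177.97], [-48.28, 115.42], [12.27, 149.76], [-77.06, 257.06], [2.81, 150.46], [-146.56, 146.56]. Speed limits (degrees/s): [147.25, 147.25, 180, 180, 180, 180].

### API

Orientations are given as [roll, pitch, yaw] about the fixed x, y, z axes, in that order (R = Rz(yaw) Ry(pitch) Rx(roll)).
In Python, from workcell import env, cams gives the robot as it stands.
- The arm moves only by the tool apply_moves, never from a script. Its argument "deltas" is a list of rows, each a list of 5 numbers: the shift along the tool's x, y, z in m, then the turn about the tool's z in rad, then the opening, from -1 (shut) to 1 (fully open), so that 0 is half open. In form: [[tx, ty, tz, roll, gripper], ...]. A call has 1 to 5 rows; each row is the pose to reach, as a shift and turn from the pose commanded when the call began, along the tool's axes at that moment; what a row does not reach only later rows make up. A row lasts 1/10 s, in which the tool goes at most 50 mm and 8.59 degrees, less where a joint would pass 70% of its speed; a pose out of reach is approached as far as the arm can. A call with a gripper value outside its range is refused whole. The fingers move at their own pace and stop on an object; "grip_force" is the grip in N (left out, the last holds). Time passes only in rows, so rows that repeat a pose let the fingers close. It gives the time, the measured TCP pose, the force, the opening and the grip force at its end, in the units of the state.
- env.state(): the state, without advancing time (a new reading comes with each control period).
- cams.grab_frame(name): name is "side" or "top" or "wrist"; returns the picture (420x560x3 uint8, blue, green, red); there is no depth.
- cams.get_calibration(name): a dict with "mtx" (3x3 intrinsics, pixels), "eye" and "attitude" of the camera in the world; the wrist camera has in their place "tool_from_camera" (4x4, takes a point from camera to tool coordinates, whose origin is the TCP and whose axes are the flange's). Camera axes: x right, y down, z forward; pixel columns grow to the right and rows downward; lengths in mm; the calibration is good to about 2 mm. The wrist camera is an equidistant fisheye: a pixel r from the principal point sees the ray r / f radians off the axis. A picture is of the moment at which its call begins: read the wrist's pose just before it. get_calibration takes no time and is no camera call.
- env.job_done(): hands the job in; it is judged then, once.
The state is a dict: "time_s": time; "qpos": joint angles; "qvel": joint speeds; "effort": joint torques, N m; "ee_pos": TCP position; "ee_rot": TCP orientation; "force": force on the tool from outside, world axes, zero at the start; "torque": the same for the moment, N m; "gripper_width": finger opening in mm; "gripper_force": force on a finger pad.
Only numpy, scipy, OpenCV 4.12 (cv2) and the standard library are available. Lean on these libraries where they do the work, as an engineer would, in place of code of your own. Each camera call takes 0.05 s, during which the arm holds its last target. There are 200 camera calls.

### The job

The glue bottle lying on its side belongs in the plywood bench caddy, to the right of the filler tin. First stand it upright on the open bench and let go of it; then, with a fresh grip, lift it over the caddy's front lip and set it down gently, upright, behind the lip between the tin and the sliding keeper. Last, slide the keeper (the wooden stop with the black knob) along its track until the bottle is held snug between keeper and tin, with tin and spray can still standing in the caddy and the tape measure and the spectacles left where they are.

Things in the scene. Friction and masses are not known exactly. Their poses are not given: they have to be found in the camera images.
- glue_bottle: Yellow glue bottle with orange cap, 204 mm long, 0.35 to 0.55 kg; lies on its side, cap to the right, and rolls if pushed. Origin: centre of its base; z axis from base to nozzle. From the base: body 63 mm in diameter to 135 mm, shoulder narrowing to 160, collar 31 mm in diameter to 172 (from above it takes only fingertips, 12 mm deep), nozzle 15 mm and less. Mass centre at 75 mm.
- caddy: Plywood bench caddy fixed to the bench, 102 x 400 mm, long way left to right. Origin: centre of its underside; x to its back, y to its left end, z up. Floor top at z 12 mm. Front lip: inner face x -39, top z 50. Back panel: face x +39, top with aluminium track z 125. End panels: inner faces at y +188 and -188, at most 115 high. Nothing above.
- filler_tin: Cream tin with grey lid and foot, 69 mm in diameter, 76 mm high, 0.38 kg; stands in the caddy to the right of the spray can, up to 13 mm from it. Origin: centre of its base. It slides when pushed.
- spray_can: Grey can with a red cap, 66 mm in diameter, 188 mm high, 0.34 kg; stands in the caddy near its left end panel. Origin: centre of its base.
- keeper (a joint): Travel of the sliding keeper (wooden carriage with cork-faced upright plate) on the track, in m: 0 at the right end, grows as it moves left (caddy +y) towards the tin, end stop at 0.125. Starts between 0 and 0.04. Friction about 2.5 N, no spring: it stays where it is left.
- keeper_face (a point): Centre of the keeper's cork face, 66 wide (caddy x -31 to +35), which meets the bottle; the face looks to caddy +y. Plate from 44 to 136 mm above the bench.
- keeper_knob (a point): Point to grip on the keeper's black round knob, 30 mm in diameter, on its upright axis, 163 mm above the bench (the grip band is 155 to 172, knob top 176; the carriage under it ends at 140). 48 mm right of the cork face, above the track.
- tape_measure: Yellow tape measure, 42 x 97 x 66 mm, standing on the bench in front of the caddy; a bystander. Origin: centre of its underside.
- safety_glasses: Dark red spectacles, 141 x 142 x 42 mm, lying on the bench at the right; a bystander. Origin: centre of its underside.
There are look-alikes about, which are no part of the job. There is more than one size of the glue_bottle; the one meant has the size given above.

How it is judged (in metres and radians):
On the way, in this order (a step that is already met when the one before it is completed fails the run):
1. the bottle stands upright on the open bench, let go (angle between glue_bottle's own z axis and vertical below 0.1 rad and height (world z) of glue_bottle between -0.004 and 0.006 m and contact force between the fingers and glue_bottle below 0.2 N), for 0.2 s.
2. the bottle stands upright on the caddy's floor behind the lip, between tin and keeper, let go (angle between glue_bottle's own z axis and vertical below 0.1 rad and x of glue_bottle in the frame of caddy between -0.015 and 0.015 m and z of glue_bottle in the frame of caddy between 0.008 and 0.016 m and contact force between the fingers and glue_bottle below 0.2 N and z of glue_bottle in the frame of filler_tin below 0.02 m and horizontal distance between glue_bottle and filler_tin below 0.14 m and y of glue_bottle in the frame of keeper_face above 0.025 m), for 0.2 s.
At the end, for the whole second after the job is handed in: The bottle stands upright (within 6 degrees), at rest on the caddy's floor behind the lip; its side is within 8 mm of the tin and within about 8 mm of the keeper's cork face; tin and spray can stand upright on the caddy's floor (angle between each of glue_bottle, filler_tin, spray_can's own z axis and vertical below 0.1 rad and x of glue_bottle in the frame of caddy between -0.015 and 0.015 m and z of glue_bottle in the frame of caddy between 0.008 and 0.016 m and y of glue_bottle in the frame of keeper_face above 0.025 m and horizontal distance between glue_bottle and filler_tin below 0.0745 m and horizontal distance between glue_bottle and keeper_face below 0.04 m and z of filler_tin in the frame of caddy between 0.008 and 0.018 m and z of spray_can in the frame of caddy between 0.008 and 0.018 m and linear speed of glue_bottle below 0.02 m/s); the robot touches nothing.
It fails at once if the tape measure is moved more than 30 mm (distance of tape_measure from where it was at the start of the episode above 0.03 m).
It fails at once if the spectacles are moved more than 30 mm (distance of safety_glasses from where it was at the start of the episode above 0.03 m).
It fails at once if the tin is tipped (angle between filler_tin's own z axis and vertical above 0.3 rad).
It fails at once if the spray can is tipped (angle between spray_can's own z axis and vertical above 0.3 rad).
It fails at once if the bottle is dropped or slammed: faster than 0.45 m/s once its base is below the lip's top inside the caddy (x of glue_bottle in the frame of caddy between -0.04 and 0.04 m and y of glue_bottle in the frame of caddy between -0.19 and 0.19 m and z of glue_bottle in the frame of caddy below 0.048 m and linear speed of glue_bottle above 0.45 m/s).
It also fails if it takes over 54 s, if anything falls off the work surface, if the arm or the gripper's body presses on something with over 40 N, if the wrist force passes 120 N, or if a joint passes its speed limit or range.

## Working session

There is one attempt and no reset: what is moved stays moved. The work goes in short steps, Python scripts to look and compute and a tool call to move; the robot and the scene stay as the last step left them, time stands still between calls to the robot, and variables do not carry over. Pictures are saved under pics/ and viewed, at most 10 in all, crops included, and the job is handed in when it is done.

Besides the shell and the picture viewer there is one more tool, called after "Request:" as a command line: name --pt "numbers of a row" for each row, then --argument value for the rest. apply_moves: Moves the arm, as the interface text tells. Its arguments: {"type":"object","properties":{"deltas":{"type":"array"},"grip_force":{"type":"number"}},"required":["deltas"]}

```bash
ls; mkdir -p pics; python3 - <<'E'
from workcell import env,cams
import cv2
for n in("side","top"):
    c=cams.get_calibration(n);print(n,c)
    cv2.imwrite(f"pics/{n}0.png",cams.grab_frame(n))
print(cams.get_calibration("wrist"));print(env.state())
E
```

```text
pics
side {'mtx': array([[502.52396635,   0.        , 272.75172583],
       [  0.        , 502.52396635, 217.37603386],
       [  0.        ,   0.        ,   1.        ]]), 'eye': array([  464.29873623, -1132.37339237,   882.77150491]), 'attitude': array([-123.71022304,    0.61814242,   -4.14803132])}
top {'mtx': array([[453.08655504,   0.        , 278.45027015],
       [  0.        , 453.08655504, 216.60298051],
       [  0.        ,   0.        ,   1.        ]]), 'eye': array([ 469.06867516,   35.26769619, 1273.53827662]), 'attitude': array([-175.83208613,    0.40429765,  -88.72783938])}
{'mtx': array([[325.1922621 ,   0.        , 279.63389263],
       [  0.        , 325.1922621 , 210.8361628 ],
       [  0.        ,   0.        ,   1.        ]]), 'tool_from_camera': array([[ 1.18661358e-03, -9.64656106e-01, -2.63509372e-01,
         7.42719493e+01],
       [ 9.99998684e-01,  1.43624234e-03, -7.54690163e-04,
         1.57861606e-01],
       [ 1.10647979e-03, -2.63508130e-01,  9.64656541e-01,
        -1.70637036e+02],
       [ 0.00000000e+00,  0.00000000e+00,  0.00000000e+00,
         1.00000000e+00]])}
{'time_s': 0.1, 'qpos': array([-7.16199276e+01,  1.83464117e+01,  8.96991747e+01, -1.53307099e-04,
        7.20435634e+01, -1.14633608e+00]), 'qvel': array([ 0.08410073, -0.08560534, -0.18202534,  0.07116067,  0.00091483,
        0.00818139]), 'effort': array([ 3.74051924e-04, -4.13333309e+01, -2.32510328e+01,  7.29280966e-02,
        4.21992433e-02, -5.10022744e-05]), 'ee_pos': array([ 192.04284197, -541.50487128,  213.22169068]), 'ee_rot': array([-1.79910865e+02, -1.63779485e-03,  1.95264546e+01]), 'force': array([-0.07297382,  0.12052208,  0.53739327]), 'torque': array([0.01099936, 0.00978646, 0.01142452]), 'gripper_force': 0.0, 'gripper_width': 91.40467890507185}
```

View pics/top0.png

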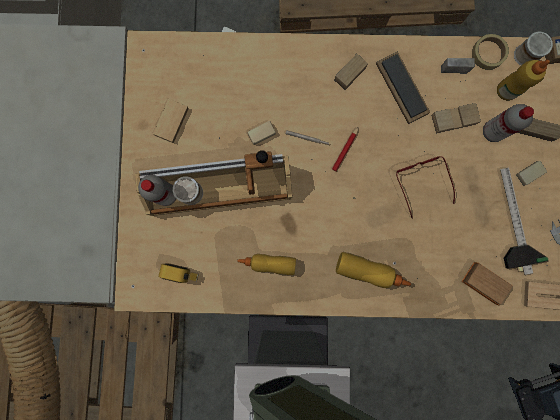

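View pics/side0.png

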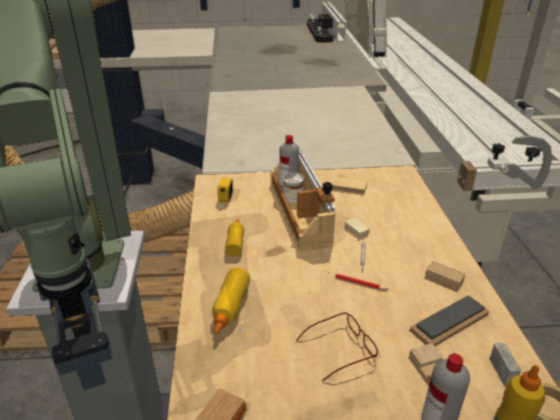

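The top view has three yellow bottles: a small one with its cap to the left at (270,264), a large one with its cap to the right at (370,270), and one standing at the upper right at (525,78). The tape measure at (175,272) is also yellow. The large lying bottle fits the description. The caddy runs from x=140 to 290, with the can at (150,188), the tin at (186,190) and the knob at (263,157).

```bash
cat > h.py <<'E'
import numpy as np,cv2
from scipy.spatial.transform import Rotation as R
from workcell import env,cams
def cast(n,px,z):
    "pixel(s) -> world points on plane z (mm)"
    c=cams.get_calibration(n);px=np.atleast_2d(np.asarray(px,float))
    M=R.from_euler('xyz',c['attitude'],degrees=True).as_matrix()
    d=np.c_[px,np.ones(len(px))]@np.linalg.inv(c['mtx']).T@M.T
    return c['eye']+d*((z-c['eye'][2])/d[:,2])[:,None]
def wcast(st,px,z):
    "wrist fisheye, state st"
    c=cams.get_calibration('wrist');K=c['mtx'];T=c['tool_from_camera'];px=np.atleast_2d(np.asarray(px,float))
    u=(px-K[:2,2])/K[0,0];r=np.linalg.norm(u,axis=1)+1e-9
    d=np.c_[u*(np.sin(r)/r)[:,None],np.cos(r)]
    M=R.from_euler('xyz',st['ee_rot'],degrees=True).as_matrix()
    e=st['ee_pos']+M@T[:3,3];d=d@(M@T[:3,:3]).T
    return e+d*((z-e[2])/d[:,2])[:,None]
def totool(st,v):
    return R.from_euler('xyz',st['ee_rot'],degrees=True).as_matrix().T@np.asarray(v,float)
E
python3 - <<'E'
from h import *
im=cv2.imread('pics/top0.png');hsv=cv2.cvtColor(im,cv2.COLOR_BGR2HSV)
m=cv2.inRange(hsv,(3,150,80),(32,255,255))
n,l,s,c=cv2.connectedComponentsWithStats(m)
for i in range(1,n):
    if s[i,4]>150:
        ys,xs=np.nonzero(l==i);p=cast('top',np.c_[xs,ys],31)[:,:2]
        mu=p.mean(0);w,v=np.linalg.eigh(np.cov(p.T));a=v[:,1];t=(p-mu)@a;u=(p-mu)@v[:,0]
        print(c[i].round(),s[i,4],'ends',(mu+a*t.min()).round(),(mu+a*t.max()).round(),'len',np.ptp(t).round(),'wid',np.ptp(u).round())
cv2.imwrite('pics/crop1.png',cv2.vconcat([cv2.resize(im[235:300,325:425],(700,455)),]))
cv2.imwrite('pics/crop2.png',cv2.resize(im[140:225,130:300],(800,400)))
E
```

```text
[533.  69.] 375 ends [1004. -707.] [ 977. -619.] len 91.0 wid 58.0
[366. 270.] 1167 ends [ 397. -271.] [ 440. -122.] len 155.0 wid 59.0
[271. 263.] 773 ends [426.  -2.] [438. 157.] len 159.0 wid 45.0
[172. 273.] 331 ends [392. 300.] [406. 367.] len 69.0 wid 36.0
```

View pics/crop1.png

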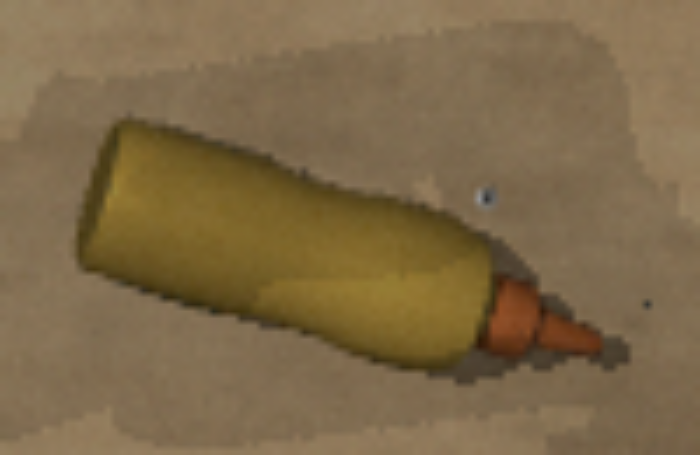

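View pics/crop2.png

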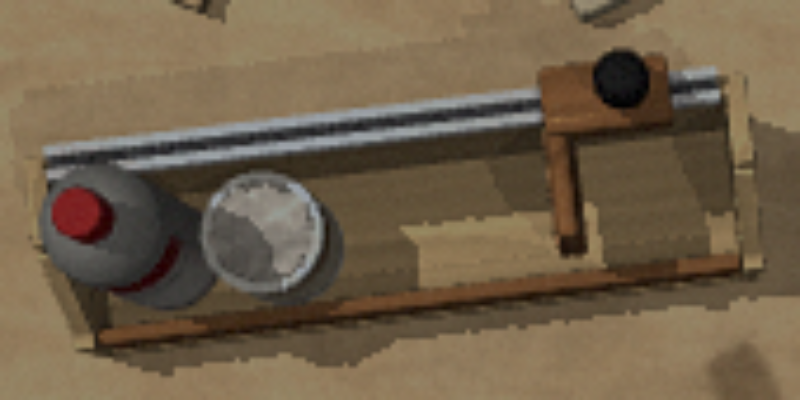

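The close crop shows the large bottle lying with its base centre near (338.6,263), its orange collar near (398.6,280) and its tip at (411,285). The second crop shows the caddy slightly turned, with the keeper plate at crop (570,190), the knob at (620,78) and the tin lid at (265,233).

```bash
python3 - <<'E'
from h import *
f1=lambda x,y:(325+x/7,235+y/7); f2=lambda x,y:(130+x/4.706,140+y/4.706)
b,c,t=cast('top',[f1(97,195),f1(516,318),f1(603,350)],31)
a=(c-b)[:2];print('bottle base',b,'collar',c,'tip',t,'len',np.linalg.norm(t-b),np.linalg.norm(c-b),'ang',np.degrees(np.arctan2(a[1],a[0])))
print('track',cast('top',[f2(45,162),f2(720,85)],125))
print('lip',cast('top',[f2(95,345),f2(740,267)],50))
print('knob',cast('top',[f2(620,78)],176)); print('tin',cast('top',[f2(263,233)],88)); print('plate bot/front',cast('top',[f2(562,190),f2(560,250)],136))
print('redcap',cast('top',[f2(82,214)],200))
q=cast('top',[f2(720,85),f2(45,162)],125);d=(q[1]-q[0])[:2];print('caddy +y dir deg',np.degrees(np.arctan2(d[1],d[0])),np.linalg.norm(d))
st=env.state();print(st['ee_pos'],totool(st,c-st['ee_pos']))
E
```

```text
bottle base [ 436.54089704 -121.45088613   31.        ] collar [ 392.67250743 -284.47305541   31.        ] tip [ 381.1192728  -318.17315245   31.        ] len 204.3800540600229 168.82139462205245 ang -105.06121466008294
track [[653.27637949 403.76302404 125.        ]
 [703.37836161  36.9111086  125.        ]]
lip [[559.42677563 394.18233899  50.        ]
 [612.62546356  23.19588129  50.        ]]
knob [[695.58433857  89.03232153 176.        ]]
tin [[621.62335437 291.35700829  88.        ]]
plate bot/front [[642.17094634 120.69716179 136.        ]
 [609.65246224 120.89873146 136.        ]]
redcap [[614.97420898 359.66294515 200.        ]]
caddy +y dir deg 97.77692939413757 370.2573921912608
[ 192.04284197 -541.50487128  213.22169068] [ 274.99653932 -174.90663476  182.50187414]
```

Request:
apply_moves --pt "0.038 -0.024 0.013 -0.13 1" --pt "0.076 -0.048 0.026 -0.26 1" --pt "0.114 -0.072 0.04 -0.39 1" --pt "0.152 -0.095 0.053 -0.52 1" --pt "0.19 -0.118 0.065 -0.65 1" --grip_force 20

```text
time_s: 0.6
ee_pos: [332.3, -365.5, 148.1]
ee_rot: [-180.0, -0.0, 57.0]
force: [-0.1, -0.9, 0.1]
gripper_width: 91.0
gripper_force: 0.0
```

```bash
cat >> h.py <<'E'
def go(x,y,z,yaw):
    "delta to a TCP target, in units of the moves (from the measured pose)"
    st=env.state();y0=st['ee_rot'][2];d=totool(st,np.array([x,y,z])-st['ee_pos'])/1000
    print('t',round(st['time_s'],2),'pos',st['ee_pos'].round(1),'rot',st['ee_rot'].round(2),'F',st['force'].round(1),'w',round(st['gripper_width'],1),round(st['gripper_force'],1),'| d',d.round(4),'roll',round(np.radians((y0-yaw+180)%360-180),4))
E
python3 -c "
from h import *
go(390.5,-292.4,120,74.94)"
```

```text
t 0.6 pos [ 332.3 -365.5  148.1] rot [-1.7996e+02 -1.0000e-02  5.7050e+01] F [-0.1 -0.9  0.1] w 91.0 0.0 | d [0.0929 0.0091 0.0281] roll -0.3123
```

Request:
apply_moves --pt "0.03 0.003 0.01 -0.11 1" --pt "0.06 0.006 0.02 -0.22 1" --pt "0.093 0.009 0.028 -0.312 1" --pt "0.093 0.009 0.028 -0.312 1" --pt "0.093 0.009 0.028 -0.312 1"

```text
time_s: 1.1
ee_pos: [390.3, -294.0, 120.7]
ee_rot: [-180.0, 0.0, 74.7]
force: [0.3, -0.3, -0.3]
gripper_width: 91.3
gripper_force: 0.0
```

```bash
python3 - <<'E'
from h import *
go(390.5,-292.4,120,74.94)
st=env.state();im=cams.grab_frame('wrist');cv2.imwrite('pics/w1.png',im)
hsv=cv2.cvtColor(im,cv2.COLOR_BGR2HSV)
for nm,lo,hi in(('or',(3,150,60),(14,255,255)),('ye',(18,120,50),(32,255,255))):
    m=cv2.inRange(hsv,lo,hi);n,l,s,c=cv2.connectedComponentsWithStats(m)
    for i in range(1,n):
        if s[i,4]>200:
            ys,xs=np.nonzero(l==i);p=wcast(st,np.c_[xs,ys],31)[:,:2];mu=p.mean(0)
            t=(p-mu)@[-.2598,-.9657];print(nm,c[i].round(),s[i],mu.round(1),t.min().round(),t.max().round())
E
```

```text
t 1.1 pos [ 390.3 -294.   120.7] rot [-1.7995e+02  1.0000e-02  7.4700e+01] F [ 0.3 -0.3 -0.3] w 91.3 0.0 | d [ 0.0016 -0.0003  0.0007] roll -0.0042
or [280. 208.] [ 262  186   38   56 1240] [ 392.2 -288.7] -19.0 29.0
ye [282.  91.] [  242     0    81   190 14293] [ 418.6 -196.1] -78.0 80.0
ye [112. 286.] [104 262  24  48 325] [ 208.  -322.9] -28.0 27.0
ye [446. 285.] [432 262  24  49 389] [ 531.  -409.4] -27.0 30.0
ye [395. 333.] [ 265  311  242   37 2208] [ 476.2 -451.5] -14.0 10.0
```

View pics/w1.png

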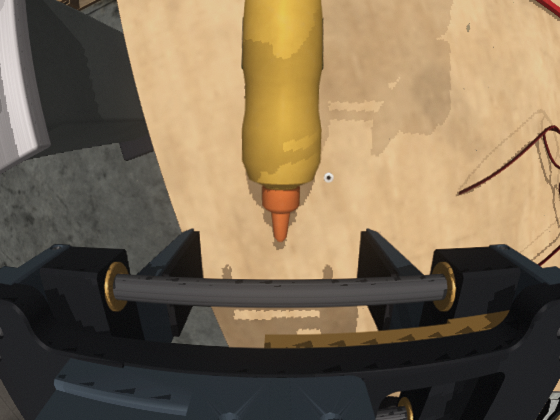

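The wrist view shows the bottle lined up between the fingers. The collar spans rows 187–212 at column 281, and the tip is at (280,243).

```bash
python3 - <<'E'
from h import *
st=env.state()
t=wcast(st,[280,243],31)[0];c0=wcast(st,[281,188],44)[0];c1=wcast(st,[281,212],47)[0]
b=np.array([-.2598,-.9657]);print(t,c0,c1)
for n,p in(('tip',t),('c0',c0),('c1',c1)): print(n,(p[:2]-st['ee_pos'][:2])@b)
E
```

```text
[ 383.74523332 -319.23997444   31.        ] [ 397.78893938 -270.76434942   44.        ] [ 392.91829822 -288.59219003   47.        ]
tip 25.382816481398564
c0 -25.078649436709174
c1 -6.596911184748944
```

Request:
apply_moves --pt "0.001 0 0.03 -0.004 1" --pt "0.001 0 0.06 -0.004 1" --pt "0.001 0 0.085 -0.004 0.6" --pt "0.001 0 0.095 -0.004 0.2" --pt "0.001 0 0.095 -0.004 -0.1" --grip_force 15

```text
time_s: 1.65
ee_pos: [389.6, -293.8, 25.2]
ee_rot: [-179.9, -0.0, 74.8]
force: [0.4, -0.1, -0.0]
gripper_width: 70.3
gripper_force: 0.0
```

Request:
apply_moves --pt "0 0 0 0 -0.2" --pt "0 0 0 0 -0.4" --pt "0 0 0 0 -0.6" --pt "0 0 0 0 -0.6" --pt "0 0 0 0 -0.6"

```text
time_s: 2.15
ee_pos: [390.8, -293.5, 26.4]
ee_rot: [179.9, 0.0, 74.9]
force: [-0.2, -0.3, -0.3]
gripper_width: 30.4
gripper_force: 0.0
```

Request:
apply_moves --pt "0 0 0 0 -0.8" --pt "0 0 0 0 -0.8" --pt "0 0 0 0 -0.8"

```text
time_s: 2.45
ee_pos: [390.9, -293.6, 26.3]
ee_rot: [180.0, 0.0, 74.9]
force: [0.1, -0.7, 4.1]
gripper_width: 28.0
gripper_force: 14.9
```

Request:
apply_moves --pt "0.001 0 -0.01 0 -0.8" --pt "0.0055 0 -0.0215 0 -0.8" --pt "0.009 0 -0.032 0 -0.8" --pt "0.014 0 -0.042 0 -0.8" --pt "0.014 0 -0.042 0 -0.8"

```text
time_s: 2.95
ee_pos: [395.0, -279.7, 69.6]
ee_rot: [179.9, 0.1, 74.9]
force: [-0.1, -0.1, -1.6]
gripper_width: 28.1
gripper_force: 15.0
```

```bash
python3 - <<'E'
from h import *
im=np.hstack([cv2.resize(cams.grab_frame('side')[200:400,130:330],(400,400)),cv2.resize(cams.grab_frame('wrist')[0:420,70:490],(400,400))]);cv2.imwrite('pics/s2.png',im)
go(390,-293,70,74.9)
E
```

```text
t 3.05 pos [ 394.4 -280.    68.4] rot [1.7994e+02 5.0000e-02 7.4920e+01] F [-1.  -0.6 -1.1] w 28.3 15.0 | d [-0.0137 -0.0009 -0.0016] roll 0.0003
```

View pics/s2.png

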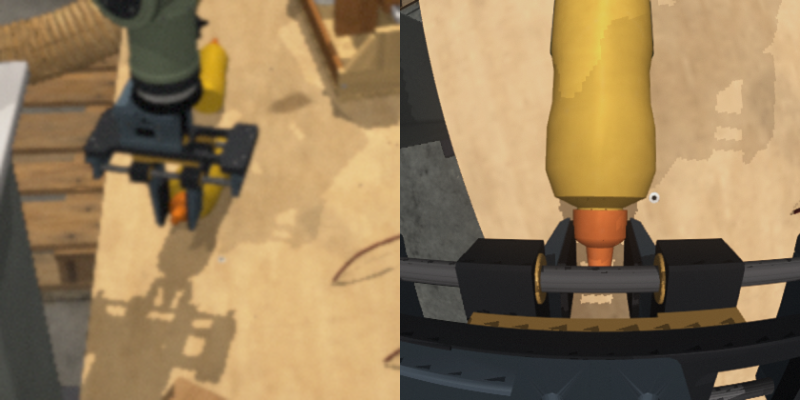

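The bottle is held by the collar and tilting as planned; the wrist half shows the collar between the fingertips.

Request:
apply_moves --pt "0.011 0 -0.019 0 -0.8" --pt "0.024 0 -0.037 0 -0.8" --pt "0.04 0 -0.053 0 -0.8" --pt "0.057 0 -0.066 0 -0.8" --pt "0.076 0 -0.078 0 -0.8"

```text
time_s: 3.55
ee_pos: [414.1, -206.2, 146.3]
ee_rot: [-180.0, 0.0, 74.8]
force: [0.7, 0.4, -3.3]
gripper_width: 28.5
gripper_force: 14.8
```

Request:
apply_moves --pt "0.02 0 -0.009 0 -0.8" --pt "0.042 0 -0.015 0 -0.8" --pt "0.063 0 -0.018 0 -0.8" --pt "0.085 0 -0.022 0 -0.8" --pt "0.107 0 -0.026 0 -0.8"

```text
time_s: 4.05
ee_pos: [441.3, -102.2, 171.2]
ee_rot: [-179.9, 0.0, 74.9]
force: [-0.3, 0.5, -3.9]
gripper_width: 28.2
gripper_force: 14.7
```

Request:
apply_moves --pt "0 0 -0.003 0 -0.8" --pt "0 0 -0.005 0 -0.8" --pt "0 0 -0.005 0 -0.8"

```text
time_s: 4.35
ee_pos: [441.6, -104.0, 176.7]
ee_rot: [-180.0, 0.1, 74.9]
force: [0.7, -0.3, -4.2]
gripper_width: 28.1
gripper_force: 14.8
```

```bash
python3 - <<'E'
from h import *
im=np.hstack([cv2.resize(cams.grab_frame('side')[150:350,130:330],(400,400)),cv2.resize(cams.grab_frame('wrist')[0:420,70:490],(400,400))]);cv2.imwrite('pics/s3.png',im)
go(390,-293,70,74.9)
E
```

```text
t 4.45 pos [ 441.5 -104.1  176.6] rot [-1.7995e+02  5.0000e-02  7.4820e+01] F [-0.3 -1.1 -4. ] w 28.0 14.7 | d [-1.957e-01 -1.000e-04  1.067e-01] roll -0.0014
```

View pics/s3.png

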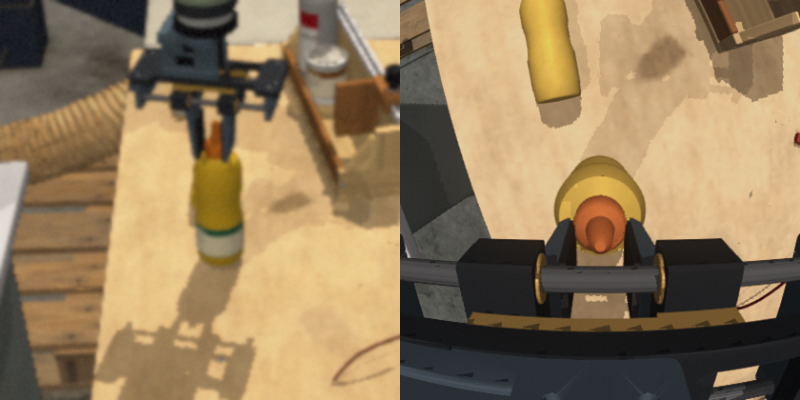

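Request:
apply_moves --pt "0 0 0.003 0 -0.8" --pt "0 0 0.006 0 -0.8" --pt "0 0 0.009 0 -0.8" --pt "0 0 0.01 0 -0.8" --pt "0 0 0.01 0 -0.8"

```text
time_s: 4.95
ee_pos: [441.8, -103.2, 166.6]
ee_rot: [-180.0, -0.0, 74.9]
force: [-0.2, -0.0, -4.4]
gripper_width: 27.8
gripper_force: 14.7
```

Request:
apply_moves --pt "0 0 0.002 0 -0.8" --pt "0 0 0.004 0 -0.8" --pt "0 0 0.004 0 -0.8"

```text
time_s: 5.25
ee_pos: [444.2, -103.1, 165.7]
ee_rot: [179.7, -0.1, 74.9]
force: [-1.1, 2.2, 11.9]
gripper_width: 27.9
gripper_force: 15.5
```

Request:
apply_moves --pt "0 0 -0.002 0 -0.8" --pt "0 0 -0.002 0 -0.35" --pt "0 0 -0.002 0 -0.25" --pt "0 0 -0.002 0 -0.1" --pt "0 0 -0.002 0 0.1"

```text
time_s: 5.75
ee_pos: [442.1, -103.3, 164.9]
ee_rot: [180.0, 0.0, 74.9]
force: [-0.1, 0.6, 0.3]
gripper_width: 46.6
gripper_force: 0.0
```

Request:
apply_moves --pt "0 0 -0.002 0 0.2" --pt "0 0 -0.002 0 0.2" --pt "0 0 -0.03 0 0.2" --pt "0 0 -0.06 0 0.2" --pt "0 0 -0.06 0 0.2"

```text
time_s: 6.25
ee_pos: [444.5, -103.9, 228.7]
ee_rot: [179.5, 0.0, 74.9]
force: [0.3, 0.7, 0.9]
gripper_width: 54.6
gripper_force: 0.0
```

```bash
python3 - <<'E'
from h import *
st=env.state()
im=np.hstack([cv2.resize(cams.grab_frame('side')[150:350,130:330],(400,400)),cams.grab_frame('wrist')[0:400,80:480]]);cv2.imwrite('pics/s4.png',im)
go(390,-293,70,74.9)
E
```

```text
t 6.35 pos [ 442.2 -103.3  225.3] rot [1.7992e+02 1.0000e-02 7.4870e+01] F [-0.2 -0.9 -0.3] w 54.2 0.0 | d [-0.1967 -0.0011  0.1553] roll -0.0005
```

View pics/s4.png

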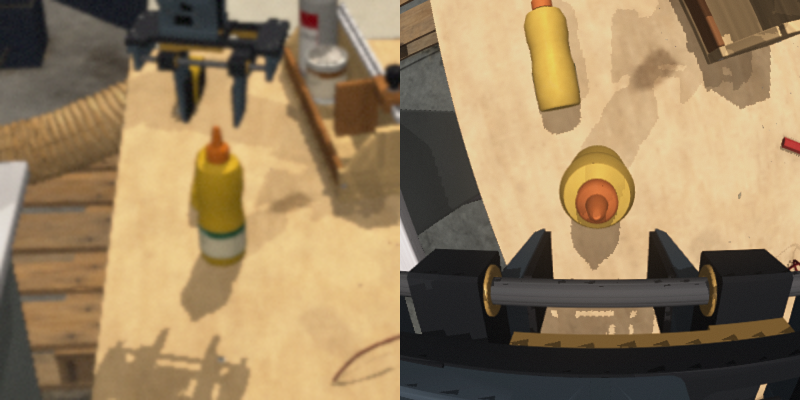

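The bottle stands upright, released; in the wrist view (crop offset -320 in x) its collar is centred near (277,201).

```bash
python3 - <<'E'
from h import *
st=env.state();im=cams.grab_frame('wrist')
hsv=cv2.cvtColor(im,cv2.COLOR_BGR2HSV)
m=cv2.inRange(hsv,(2,140,60),(16,255,255));m[:140]=0;m[240:]=0;m[:,:220]=0;m[:,330:]=0
ys,xs=np.nonzero(m);print(xs.min(),xs.max(),ys.min(),ys.max(),len(xs))
u=(xs.min()+xs.max())/2;w=(xs.max()-xs.min()+1)
row=[(y,(xs[ys==y].min()+xs[ys==y].max())/2,np.ptp(xs[ys==y])) for y in range(ys.min(),ys.max()+1,4)];print(row)
top=wcast(st,[u,ys.min()],166)[0];print('collar edge far',top)
for z in(166,172): print(z,wcast(st,[[xs.min(),200],[xs.max(),200],[u,ys.min()],[u,ys.max()]],z).round(1)[:,:2].tolist())
print(st['ee_pos'])
t=np.array([441.6,-97])
E
```

```text
257 299 179 223 1558
[(179, np.float64(277.5), np.int64(9)), (183, np.float64(278.0), np.int64(26)), (187, np.float64(278.0), np.int64(32)), (191, np.float64(278.5), np.int64(37)), (195, np.float64(278.0), np.int64(40)), (199, np.float64(278.0), np.int64(42)), (203, np.float64(278.0), np.int64(42)), (207, np.float64(278.0), np.int64(42)), (211, np.float64(278.5), np.int64(39)), (215, np.float64(278.0), np.int64(34)), (219, np.float64(278.0), np.int64(28)), (223, np.float64(278.0), np.int64(12))]
collar edge far [450.25164388 -69.04622332 166.        ]
166 [[431.5, -80.0], [461.0, -87.9], [450.3, -69.0], [441.6, -100.9]]
172 [[432.2, -78.7], [461.0, -86.5], [450.5, -68.1], [442.2, -99.1]]
[ 442.16529254 -103.32005126  225.29470692]
```

Request:
apply_moves --pt "0.019 -0.001 0 -0.14 0.2" --pt "0.019 -0.001 0 -0.28 0.2" --pt "0.019 -0.001 0 -0.4 0.2" --pt "0.019 -0.001 0.025 -0.4 0.2" --pt "0.019 -0.001 0.025 -0.4 0.2" --grip_force 35

```text
time_s: 6.9
ee_pos: [443.2, -84.0, 196.5]
ee_rot: [-179.5, -0.2, 97.8]
force: [-1.2, -0.1, -0.0]
gripper_width: 54.5
gripper_force: 0.0
```

```bash
python3 - <<'E'
from h import *
go(446.2,-84.7,162,97.8)
st=env.state();im=cams.grab_frame('wrist')
hsv=cv2.cvtColor(im,cv2.COLOR_BGR2HSV)
m=cv2.inRange(hsv,(2,140,60),(16,255,255));m[:140]=0;m[330:]=0;m[:,:220]=0;m[:,330:]=0
n,l,s,c=cv2.connectedComponentsWithStats(m);i=1+s[1:,4].argmax();print(s[i])
x,y,w,h=s[i,:4];print(wcast(st,[[x+w/2,y],[x+w/2,y+h]],169).round(1))
E
```

```text
t 6.9 pos [443.2 -84.  196.5] rot [-1.7955e+02 -1.6000e-01  9.7790e+01] F [-1.2 -0.1 -0. ] w 54.5 0.0 | d [-0.0012  0.0031  0.0345] roll -0.0001
[ 260  216   49   55 2007]
[[ 443.8  -66.8  169. ]
 [ 449.2 -105.   169. ]]
```

Request:
apply_moves --pt "0 0.001 0.018 0 0.2" --pt "0 0.001 0.032 0 0.2" --pt "0 0.001 0.037 0 0.1" --pt "0 0.001 0.037 0 -0.2" --pt "0 0.001 0.037 0 -0.8"

```text
time_s: 7.45
ee_pos: [447.5, -84.6, 163.6]
ee_rot: [179.9, 0.0, 97.8]
force: [0.5, -0.5, -0.1]
gripper_width: 37.0
gripper_force: 0.0
```

Request:
apply_moves --pt "0 0 0 0 -0.8" --pt "0 0 0 0 -0.8" --pt "0 0 0 0 -0.8" --pt "0 0 0 0 -0.8"

```text
time_s: 7.85
ee_pos: [447.3, -84.7, 163.7]
ee_rot: [179.9, 0.0, 97.8]
force: [-1.7, 0.4, 5.6]
gripper_width: 28.8
gripper_force: 35.0
```

Request:
apply_moves --pt "0 0 -0.01 0 -0.8" --pt "0 0 -0.03 0 -0.8" --pt "0.005 0.002 -0.055 0 -0.8" --pt "0.018 0.008 -0.075 0 -0.8" --pt "0.038 0.016 -0.085 0 -0.8"

```text
time_s: 8.35
ee_pos: [458.2, -44.8, 249.6]
ee_rot: [179.9, 0.0, 97.7]
force: [0.5, 0.6, -3.3]
gripper_width: 29.1
gripper_force: 35.0
```

Request:
apply_moves --pt "0.025 0.01 0 0 -0.8" --pt "0.05 0.021 0 0 -0.8" --pt "0.075 0.032 0 0 -0.8" --pt "0.1 0.042 0 0 -0.8" --pt "0.125 0.053 0 0 -0.8"

```text
time_s: 8.85
ee_pos: [492.8, 87.5, 247.5]
ee_rot: [-179.9, -0.0, 97.8]
force: [0.7, -0.6, -3.0]
gripper_width: 28.6
gripper_force: 35.0
```

Request:
apply_moves --pt "0.025 0.01 0 0 -0.8" --pt "0.05 0.021 0 0 -0.8" --pt "0.075 0.032 0 0 -0.8" --pt "0.095 0.042 0 0 -0.8" --pt "0.11 0.047 0 0 -0.8"

```text
time_s: 9.35
ee_pos: [524.9, 203.2, 247.2]
ee_rot: [-179.9, -0.0, 97.8]
force: [0.2, 0.6, -3.0]
gripper_width: 28.6
gripper_force: 35.0
```

```bash
python3 - <<'E'
from h import *
go(525,203,245,98)
im=np.hstack([cv2.resize(cams.grab_frame('side')[80:280,180:380],(400,400)),cams.grab_frame('wrist')[0:400,80:480]]);cv2.imwrite('pics/s5.png',im)
E
```

```text
t 9.35 pos [524.9 203.2 247.2] rot [-179.92   -0.     97.84] F [ 0.2  0.6 -3. ] w 28.6 35.0 | d [-0.0002  0.0001  0.0022] roll -0.0028
```

View pics/s5.png

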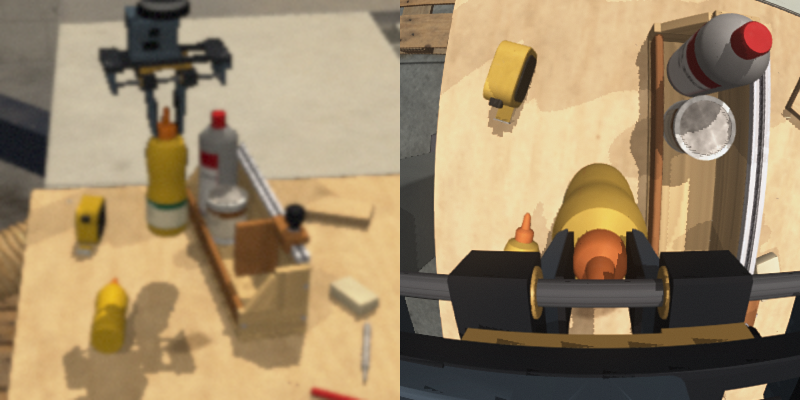

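The bottle hangs upright in front of the caddy, clear of everything. In the wrist view the tin lid is at px (384,127), the lip's strip is at x≈335–343, and the track is on the right.

```bash
python3 - <<'E'
from h import *
st=env.state();a=np.radians(98);ux=np.array([np.sin(a),-np.cos(a)]);uy=np.array([np.cos(a),np.sin(a)])
for n,px,z in(('tin',(384,127),88),('lip in',(342,100),50),('lip in',(341,200),50),('lip out',(333,100),50),('lip out',(330,200),50),('track in',(437,150),125),('track out',(446,150),125),('TCP',None,0)):
    p=st['ee_pos'] if px is None else wcast(st,px,z)[0]; print(n,p.round(1),'cx',(p[:2]@ux).round(1),'cy',(p[:2]@uy).round(1))
E
```

```text
tin [621.5 292.2  88. ] cx 656.1 cy 202.9
lip in [579.8 315.5  50. ] cx 618.0 cy 231.7
lip in [597.8 200.8  50. ] cx 619.9 cy 115.6
lip out [569.6 313.6  50. ] cx 607.7 cy 231.3
lip out [584.8 198.9  50. ] cx 606.8 cy 115.6
track in [668.4 279.8 125. ] cx 700.9 cy 184.1
track out [678.6 281.9 125. ] cx 711.2 cy 184.7
TCP [524.8 203.3 247.2] cx 548.0 cy 128.3
```

Request:
apply_moves --pt "-0.001 0.015 0 0 -0.8" --pt "-0.001 0.04 0 0 -0.8" --pt "-0.001 0.065 0 0 -0.8" --pt "-0.001 0.09 0 0 -0.8" --pt "-0.001 0.11 0 0 -0.8"

```text
time_s: 9.95
ee_pos: [634.8, 214.1, 247.6]
ee_rot: [-179.9, 0.1, 97.7]
force: [-0.7, 0.3, -2.9]
gripper_width: 28.7
gripper_force: 35.0
```

Request:
apply_moves --pt "0 0 0.008 0 -0.8" --pt "0 0 0.02 0 -0.8" --pt "0 0 0.035 0 -0.8" --pt "0 0 0.05 0 -0.8" --pt "0 0 0.06 0 -0.8"

```text
time_s: 10.45
ee_pos: [632.0, 214.7, 186.0]
ee_rot: [-179.8, 0.1, 97.8]
force: [0.3, -0.1, -4.0]
gripper_width: 29.3
gripper_force: 35.0
```

```bash
python3 - <<'E'
from h import *
st=env.state();a=np.radians(98);ux=np.array([np.sin(a),-np.cos(a)]);uy=np.array([np.cos(a),np.sin(a)])
p=st['ee_pos'];print(p[:2]@ux,p[:2]@uy,p,st['force'])
im=np.hstack([cv2.resize(cams.grab_frame('side')[80:280,200:400],(400,400)),cams.grab_frame('wrist')[0:400,80:480]]);cv2.imwrite('pics/s6.png',im)
E
```

```text
655.6929967865534 124.62398384108111 [631.96753133 214.66597944 185.95205119] [ 0.32894648 -0.05253053 -3.98638883]
```

View pics/s6.png

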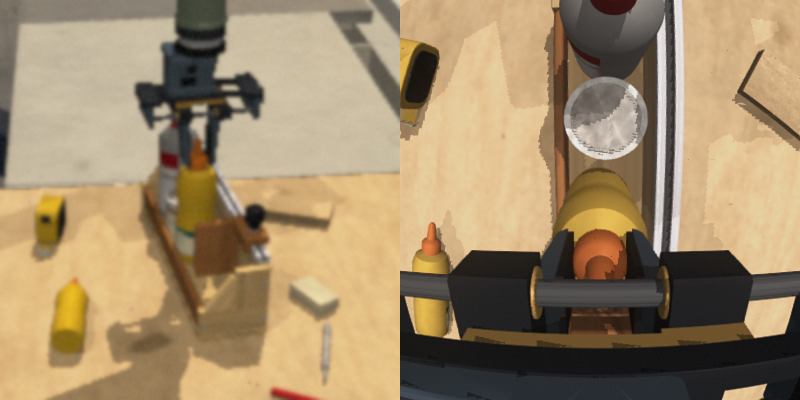

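The bottle is in the caddy between the tin and the keeper, behind the lip, about 12 mm above the floor.

Request:
apply_moves --pt "0 0.002 0.004 0 -0.8" --pt "0 0.002 0.007 0 -0.8" --pt "0 0.002 0.009 0 -0.8" --pt "0 0.002 0.01 0 -0.8" --pt "0 0.002 0.01 0 -0.8"

```text
time_s: 11.05
ee_pos: [636.0, 215.9, 178.0]
ee_rot: [180.0, 0.0, 97.8]
force: [-0.4, 0.5, -3.5]
gripper_width: 29.2
gripper_force: 35.0
```

Request:
apply_moves --pt "0 0 0.001 0 -0.8" --pt "0 0 0.002 0 -0.8" --pt "0 0 0.002 0 -0.8"

```text
time_s: 11.35
ee_pos: [636.0, 215.9, 175.9]
ee_rot: [180.0, 0.0, 97.8]
force: [-0.4, -0.1, -4.2]
gripper_width: 29.1
gripper_force: 35.0
```

Request:
apply_moves --pt "0 0 0.001 0 -0.8" --pt "0 0 0.002 0 -0.8" --pt "0 0 0.002 0 -0.8"

```text
time_s: 11.65
ee_pos: [636.4, 216.0, 175.8]
ee_rot: [179.9, -0.0, 97.8]
force: [-1.9, -0.7, 5.6]
gripper_width: 28.6
gripper_force: 35.0
```

Request:
apply_moves --pt "0 0 0.001 0 -0.8" --pt "0 0 0.0015 0 -0.8" --pt "0 0 0.0015 0 -0.8"

```text
time_s: 11.95
ee_pos: [636.6, 216.1, 175.8]
ee_rot: [179.8, -0.0, 97.8]
force: [-1.8, -1.3, 10.5]
gripper_width: 29.1
gripper_force: 35.0
```

Request:
apply_moves --pt "0 0 -0.002 0 -0.8" --pt "0 0 -0.002 0 -0.3" --pt "0 0 -0.002 0 -0.2" --pt "0 0 -0.002 0 0.0" --pt "0 0 -0.002 0 0.2"

```text
time_s: 12.45
ee_pos: [636.1, 215.9, 174.0]
ee_rot: [-180.0, 0.0, 97.8]
force: [0.5, 0.2, -0.4]
gripper_width: 49.1
gripper_force: 0.0
```

Request:
apply_moves --pt "0 0 -0.002 0 0.2" --pt "0 0 -0.002 0 0.2" --pt "0 0 -0.03 0 0.2" --pt "0 0 -0.065 0 0.2" --pt "0 0 -0.065 0 0.2"

```text
time_s: 12.95
ee_pos: [638.4, 216.7, 245.2]
ee_rot: [179.4, -0.1, 97.8]
force: [0.9, -0.2, 0.3]
gripper_width: 54.7
gripper_force: 0.0
```

```bash
python3 - <<'E'
from h import *
a=np.radians(98);ux=np.array([np.sin(a),-np.cos(a)]);uy=np.array([np.cos(a),np.sin(a)])
kw=cast('top',(130+620/4.706,140+78/4.706),176)[0]
k=(kw[:2]@ux,kw[:2]@uy);print('knob c',k)
go(kw[0],kw[1],240,98)
im=np.hstack([cv2.resize(cams.grab_frame('side')[80:280,200:400],(400,400)),cams.grab_frame('wrist')[0:400,80:480]]);cv2.imwrite('pics/s7.png',im)
E
```

```text
knob c (np.float64(701.2058638792654), np.float64(-8.640764284965641))
t 12.95 pos [638.4 216.7 245.2] rot [ 1.794e+02 -1.100e-01  9.779e+01] F [ 0.9 -0.2  0.3] w 54.7 0.0 | d [-0.1343  0.0392  0.0054] roll -0.0036
```

View pics/s7.png

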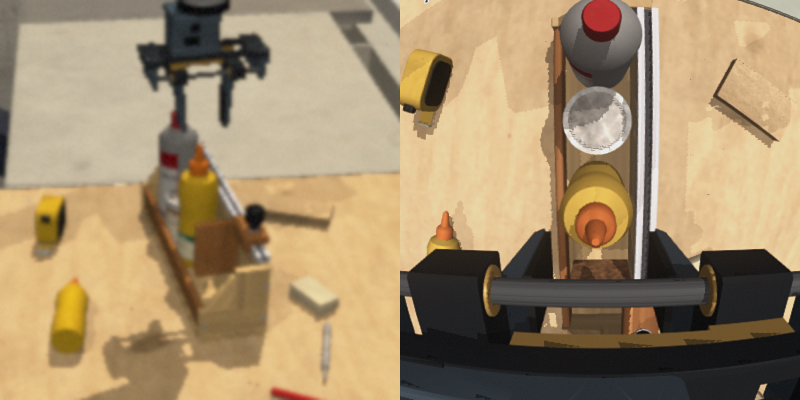

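The bottle stands released and upright behind the lip. The knob is next.

Request:
apply_moves --pt "-0.03 0.01 0 0 0.2" --pt "-0.07 0.02 0 0 0.2" --pt "-0.11 0.03 0 0 0.2" --pt "-0.134 0.042 0 0 0.3" --pt "-0.134 0.042 0 0 0.4"

```text
time_s: 13.55
ee_pos: [696.6, 85.1, 237.0]
ee_rot: [-179.8, 0.1, 97.6]
force: [-0.5, 1.3, -0.2]
gripper_width: 63.1
gripper_force: 0.0
```

```bash
python3 - <<'E'
from h import *
go(695.6,89,153,98)
st=env.state();im=cams.grab_frame('wrist')
g=im.max(axis=2);m=((g<45)*255).astype(np.uint8)
r=m.copy();n,l,s,c=cv2.connectedComponentsWithStats(m)
for i in range(1,n):
    if 100<s[i,4]<6000 and 150<c[i][0]<420 and c[i][1]<280: print(s[i],c[i].round(1),wcast(st,c[i],176).round(1))
cv2.imwrite('pics/w8.png',im[80:330,130:430])
E
```

```text
t 13.55 pos [696.6  85.1 237. ] rot [-1.7984e+02  8.0000e-02  9.7550e+01] F [-0.5  1.3 -0.2] w 63.1 0.0 | d [ 0.0041 -0.0002  0.0839] roll -0.0078
[ 266  196   38   41 1134] [284.2 216. ] [[698.9  92.6 176. ]]
[191 231  35  49 973] [212.1 260.3] [[647.6  48.9 176. ]]
[ 334  232   69   54 1319] [355.9 263.8] [[760.9  60.9 176. ]]
```

View pics/w8.png

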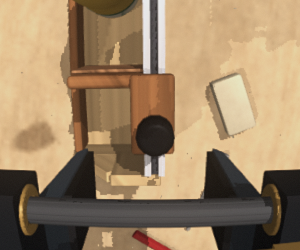

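The wrist crop shows the round black knob at crop (155,137), full px (284,216), about 2 mm from the tool axis.

Request:
apply_moves --pt "0.003 0.002 0.02 -0.004 0.4" --pt "0.003 0.002 0.05 -0.004 0.4" --pt "0.003 0.002 0.075 -0.004 0.3" --pt "0.003 0.002 0.083 -0.004 0" --pt "0.003 0.002 0.083 -0.004 -0.4" --grip_force 25

```text
time_s: 14.1
ee_pos: [696.0, 93.0, 154.6]
ee_rot: [-179.8, -0.0, 98.1]
force: [0.1, 0.1, -0.4]
gripper_width: 46.2
gripper_force: 0.0
```

Request:
apply_moves --pt "0 0 0 0 -0.8" --pt "0 0 0 0 -0.8" --pt "0 0 0 0 -0.8" --pt "0 0 0 0 -0.8"

```text
time_s: 14.5
ee_pos: [699.2, 92.7, 158.2]
ee_rot: [179.7, -0.0, 98.0]
force: [4.7, 2.3, 1.9]
gripper_width: 29.0
gripper_force: 25.0
```

Request:
apply_moves --pt "0.008 0.001 0 0 -0.8" --pt "0.018 0.002 0 0 -0.8" --pt "0.028 0.002 0 0 -0.8" --pt "0.038 0.002 0 0 -0.8" --pt "0.044 0.002 0 0 -0.8"

```text
time_s: 15.0
ee_pos: [693.1, 136.2, 158.1]
ee_rot: [179.9, 0.1, 98.1]
force: [1.6, -2.5, 5.8]
gripper_width: 28.7
gripper_force: 25.1
```

Request:
apply_moves --pt "0.002 0 0 0 -0.8" --pt "0.005 0 0 0 -0.8" --pt "0.007 0 0 0 -0.8" --pt "0.009 0 0 0 -0.8" --pt "0.01 0 0 0 -0.8"

```text
time_s: 15.5
ee_pos: [691.8, 145.6, 158.1]
ee_rot: [179.9, 0.1, 98.0]
force: [1.1, -1.7, 5.7]
gripper_width: 28.7
gripper_force: 25.1
```

```bash
python3 - <<'E'
from h import *
go(695.6,89,153,98)
im=np.hstack([cams.grab_frame('side')[80:320,200:400],cams.grab_frame('wrist')[0:240,180:380],cams.grab_frame('top')[100:340,100:300]]);cv2.imwrite('pics/s9.png',im)
E
```

```text
t 15.5 pos [691.8 145.6 158.1] rot [1.7993e+02 9.0000e-02 9.8040e+01] F [ 1.1 -1.7  5.7] w 28.7 25.1 | d [-0.0566 -0.0042  0.0052] roll 0.0007
```

View pics/s9.png

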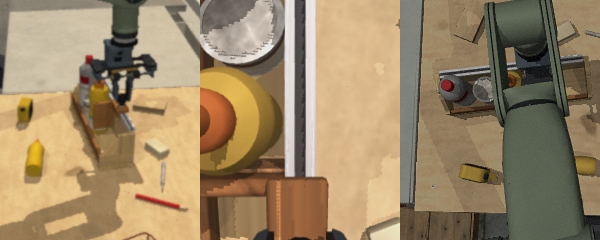

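In that last composite the keeper is about to meet the bottle, with the tin just beyond it. That makes 13 pictures viewed, over the limit of 10, so I'll view no more and finish on numbers alone.

Request:
apply_moves --pt "0.001 0 0 0 -0.8" --pt "0.002 0 0 0 -0.8" --pt "0.003 0 0 0 -0.8" --pt "0.004 0 0 0 -0.8" --pt "0.005 0 0 0 -0.8"

```text
time_s: 16.15
ee_pos: [691.3, 149.1, 158.1]
ee_rot: [179.9, 0.2, 98.0]
force: [1.7, -5.0, 6.6]
gripper_width: 28.5
gripper_force: 25.1
```

Request:
apply_moves --pt "0.001 0 0 0 -0.8" --pt "0.002 0 0 0 -0.8" --pt "0.003 0 0 0 -0.8" --pt "0.004 0 0 0 -0.8"

```text
time_s: 16.55
ee_pos: [690.8, 153.0, 158.2]
ee_rot: [179.9, 0.2, 98.0]
force: [1.1, -4.7, 6.8]
gripper_width: 28.8
gripper_force: 25.1
```

Request:
apply_moves --pt "0.001 0 0 0 -0.8" --pt "0.002 0 0 0 -0.8" --pt "0.003 0 0 0 -0.8"

```text
time_s: 16.85
ee_pos: [690.4, 156.0, 158.2]
ee_rot: [179.9, 0.2, 98.0]
force: [0.7, -4.9, 6.6]
gripper_width: 28.5
gripper_force: 25.1
```

Request:
apply_moves --pt "0.001 0 0 0 -0.8" --pt "0.002 0 0 0 -0.8"

```text
time_s: 17.05
ee_pos: [690.1, 157.9, 158.1]
ee_rot: [179.9, 0.2, 98.0]
force: [0.7, -4.8, 7.1]
gripper_width: 29.1
gripper_force: 25.1
```

Request:
apply_moves --pt "0.001 0 0 0 -0.8" --pt "0.002 0 0 0 -0.8"

```text
time_s: 17.25
ee_pos: [689.8, 159.9, 158.1]
ee_rot: [179.9, 0.2, 98.0]
force: [1.4, -5.5, 5.8]
gripper_width: 28.6
gripper_force: 25.1
```

Request:
apply_moves --pt "0.001 0 0 0 -0.8" --pt "0.002 0 0 0 -0.8"

```text
time_s: 17.45
ee_pos: [689.6, 161.6, 158.1]
ee_rot: [179.9, 0.3, 98.0]
force: [1.3, -6.6, 6.9]
gripper_width: 28.5
gripper_force: 25.1
```

Request:
apply_moves --pt "0.001 0 0 0 -0.8" --pt "0.002 0 0 0 -0.8"

```text
time_s: 17.65
ee_pos: [689.4, 163.2, 158.2]
ee_rot: [179.9, 0.3, 98.0]
force: [2.1, -6.8, 6.5]
gripper_width: 28.6
gripper_force: 25.1
```

```bash
python3 - <<'E'
from h import *
st=env.state();im=cams.grab_frame('wrist');hsv=cv2.cvtColor(im,cv2.COLOR_BGR2HSV)
a=np.radians(98);ux=np.array([np.sin(a),-np.cos(a)]);uy=np.array([np.cos(a),np.sin(a)])
print(st['force'].round(1),'knob c',st['ee_pos'][:2]@ux,st['ee_pos'][:2]@uy)
m=cv2.inRange(hsv,(18,110,50),(32,255,255));m[:,:130]=0;m[260:]=0
n,l,s,c=cv2.connectedComponentsWithStats(m);i=1+s[1:,4].argmax();x,y,w,h=s[i,:4];print('bottle',s[i],c[i].round())
xs=range(x+w//2-30,x+w//2+31,10)
for q in xs:
    col=np.nonzero(l[:,q]==i)[0];print(q,col.min(),im[max(0,col.min()-24):col.min()+4:3,q].tolist())
m=cv2.inRange(hsv,(2,140,60),(16,255,255));m[:,:130]=0;m[260:]=0
n,l,s,c=cv2.connectedComponentsWithStats(m);i=1+s[1:,4].argmax();print('collar',s[i],c[i].round())
p=wcast(st,c[i],175)[0];print('collar c',p[:2]@ux,p[:2]@uy)
# tin lid: low-saturation bright
m=cv2.inRange(hsv,(0,0,110),(179,45,255));m[:,330:]=0;m[:,:120]=0;m[200:]=0
n,l,s,c=cv2.connectedComponentsWithStats(m);i=1+s[1:,4].argmax();print('tin',s[i],c[i].round())
p=wcast(st,c[i],88)[0];print('tin c',p[:2]@ux,p[:2]@uy)
E
```

```text
[ 2.1 -6.8  6.5] knob c 705.3592035523941 65.68951282516468
bottle [ 144   69  119  109 6039] [213. 123.]
173 75 [[103, 142, 176], [79, 111, 144], [70, 99, 129], [82, 114, 146], [54, 77, 102], [50, 72, 94], [46, 68, 94], [50, 72, 98], [51, 92, 121], [68, 153, 194]]
183 71 [[104, 112, 122], [104, 113, 123], [98, 108, 120], [123, 133, 141], [185, 194, 201], [193, 203, 211], [206, 215, 223], [150, 161, 173], [39, 86, 114], [57, 133, 171]]
193 69 [[92, 101, 109], [100, 109, 117], [172, 184, 196], [172, 184, 196], [163, 175, 187], [165, 177, 189], [152, 164, 175], [103, 112, 123], [79, 124, 150], [58, 133, 171]]
203 70 [[90, 97, 105], [136, 147, 159], [145, 155, 167], [149, 162, 172], [151, 162, 174], [153, 164, 176], [155, 166, 178], [159, 169, 181], [57, 127, 163], [60, 135, 173]]
213 71 [[161, 172, 183], [162, 173, 185], [165, 176, 189], [159, 170, 182], [154, 165, 177], [154, 165, 177], [157, 169, 180], [157, 170, 182], [91, 142, 168], [60, 133, 170]]
223 76 [[173, 183, 196], [175, 186, 200], [191, 203, 215], [180, 192, 204], [174, 187, 198], [173, 185, 197], [174, 185, 198], [168, 179, 190], [78, 139, 171], [58, 132, 168]]
233 83 [[195, 207, 220], [182, 194, 205], [172, 185, 196], [174, 185, 198], [175, 185, 197], [218, 227, 231], [220, 227, 232], [66, 71, 77], [49, 107, 141], [58, 128, 163]]
collar [ 162  169  146   85 6501] [246. 205.]
collar c 688.7814591577819 101.36908534439956
tin [ 175    0  100  177 6650] [236.  53.]
tin c 673.2546504145768 193.8368246950514
```

Request:
apply_moves --pt "0 0 0 0 -0.3" --pt "0 0 0 0 0" --pt "0 0 0 0 0.3" --pt "0 0 0 0 0.3" --pt "0 0 -0.02 0 0.3"

```text
time_s: 18.2
ee_pos: [686.8, 165.6, 173.0]
ee_rot: [-179.5, 0.0, 98.0]
force: [0.5, -0.1, -0.7]
gripper_width: 59.1
gripper_force: 0.0
```

Request:
apply_moves --pt "0 0 -0.03 0 0.3" --pt "0 0 -0.06 0 0.3" --pt "-0.03 0 -0.08 0 0.3" --pt "-0.07 0 -0.08 0 0.3" --pt "-0.11 0 -0.08 0 0.3"

```text
time_s: 18.7
ee_pos: [704.5, 56.4, 257.3]
ee_rot: [179.9, 0.0, 98.1]
force: [-1.1, -1.0, -0.2]
gripper_width: 59.4
gripper_force: 0.0
```

Request:
apply_moves --pt "-0.03 0 0 0 0.3" --pt "-0.05 0 0 0 0.3" --pt "-0.05 0 0 0 0.3"

```text
time_s: 19.0
ee_pos: [711.4, 4.9, 255.9]
ee_rot: [-179.9, 0.0, 97.8]
force: [0.4, 0.8, 0.3]
gripper_width: 59.7
gripper_force: 0.0
```

```bash
python3 - <<'E'
from h import *
st=env.state();print(st['time_s'],st['ee_pos'].round(1),st['force'].round(1))
a=np.radians(98);ux=np.array([np.sin(a),-np.cos(a)]);uy=np.array([np.cos(a),np.sin(a)])
im=cams.grab_frame('wrist');hsv=cv2.cvtColor(im,cv2.COLOR_BGR2HSV)
def big(m,y1,n0):
    m=m.copy();m[y1:]=0;n,l,s,c=cv2.connectedComponentsWithStats(m)
    for i in np.argsort(-s[1:,4])[:3]+1:
        print(n0,s[i],c[i].round(1),*[( z,(wcast(st,c[i],z)[0][:2]@ux).round(1),(wcast(st,c[i],z)[0][:2]@uy).round(1)) for z in((184,) if n0=='collar' else (88,) if n0=='lid' else (176,) if n0=='knob' else (100,))])
big(cv2.inRange(hsv,(2,170,90),(13,255,255)),250,'collar')
big(cv2.inRange(hsv,(18,110,50),(32,255,255)),250,'body')
big(cv2.inRange(hsv,(0,0,130),(179,45,255)),200,'lid')
big(cv2.inRange(im,(0,0,0),(45,45,45)),230,'knob')
# upright check in the side view: body axis of yellow + collar inside the caddy area
s_=cams.grab_frame('side');cv2.imwrite('pics/side_end.png',s_);h=cv2.cvtColor(s_,cv2.COLOR_BGR2HSV)
for nm,lo,hi in(('collar',(2,170,90),(13,255,255)),('body',(18,130,60),(32,255,255)),('red',(172,150,80),(179,255,255))):
    n,l,q,c=cv2.connectedComponentsWithStats(cv2.inRange(h,lo,hi))
    for i in range(1,n):
        if q[i,4]>40 and 150<c[i][1]+40<320: print('side',nm,q[i],c[i].round(1))
E
```

```text
19.0 [711.4   4.9 255.9] [0.4 0.8 0.3]
collar [ 85  53  16  26 237] [93.3 68.4] (184, np.float64(552.0), np.float64(35.7))
body [  64   78   43   91 2755] [ 84.1 122.5] (100, np.float64(485.0), np.float64(-5.5))
body [217 102   3   3   4] [218. 103.] (100, np.float64(643.6), np.float64(2.9))
body [233  83   1   2   2] [233.   83.5] (100, np.float64(658.9), np.float64(22.2))
lid [269  63   8 105 731] [272.9 115.4] (88, np.float64(698.3), np.float64(-10.7))
lid [284  63   7 105 700] [286.8 114.2] (88, np.float64(712.6), np.float64(-9.4))
lid [338 171  18  29 150] [346.9 185.8] (88, np.float64(777.3), np.float64(-84.4))
knob [   0   90   28  108 2575] [ 12.2 144.1] (176, np.float64(439.5), np.float64(-19.2))
knob [ 261    7   37   37 1002] [278.6  25.5] (176, np.float64(704.6), np.float64(58.6))
knob [235   2  22  25 396] [247.   14.1] (176, np.float64(680.2), np.float64(68.9))
side collar [293 151   9  14  58] [297.3 158. ]
side body [322 136  31   7  73] [334.8 138.6]
side body [288 163  20  31 325] [295.7 173.9]
side body [217 177  15  28 296] [223.8 189.7]
side body [290 204  19   9  79] [298.8 208.7]
side body [225 221  20  36 553] [234.3 239.2]
```

```bash
python3 - <<'E'
from h import *
a=np.radians(98);ux=np.array([np.sin(a),-np.cos(a)]);uy=np.array([np.cos(a),np.sin(a)])
im=cams.grab_frame('top');hsv=cv2.cvtColor(im,cv2.COLOR_BGR2HSV)
def show(nm,lo,hi,z):
    n,l,q,c=cv2.connectedComponentsWithStats(cv2.inRange(hsv[145:225,130:300],lo,hi))
    for i in range(1,n):
        if q[i,4]>25:
            bc=q[i,:2]+q[i,2:4]/2-.5+[130,145]
            p=cast('top',c[i]+[130,145],z)[0][:2];b=cast('top',bc,z)[0][:2]
            print(nm,q[i],(c[i]+[130,145]).round(1),'cx,cy',(p@ux).round(1),(p@uy).round(1),'bbox c',(b@ux).round(1),(b@uy).round(1))
show('collar',(2,150,80),(15,255,255),185)
show('body',(18,110,50),(32,255,255),130)
show('lid',(0,0,120),(179,50,255),88)
show('red',(170,150,80),(179,255,255),198)
show('knob',(0,0,0),(179,255,40),176)
E
```

```text
collar [87 13  8 15 49] [219.6 164.5] cx,cy 692.1 95.3 bbox c 690.6 93.2
collar [66 31 12 12 72] [200.9 180.9] cx,cy 657.5 144.7 bbox c 655.8 143.3
collar [70 58 17  4 29] [208.3 204.3] cx,cy 598.6 132.8 bbox c 598.2 133.6
body [ 63  26  27  30 447] [207.3 186.1] cx,cy 651.7 138.6 bbox c 653.7 141.8
lid [118  11  16   4  36] [255.9 157.7] cx,cy 718.6 8.7 bbox c 719.3 9.8
lid [  9  17  78  11 187] [176.7 167.1] cx,cy 718.5 220.0 bbox c 718.5 218.0
lid [121  17  13   3  27] [256.6 162.8] cx,cy 704.8 8.5 bbox c 704.2 7.6
lid [ 25  22  62   9 132] [184.8 171.3] cx,cy 704.8 199.9 bbox c 705.3 198.0
lid [ 43  33  24  23 210] [186.7 186.5] cx,cy 663.7 199.0 bbox c 657.9 205.5
knob [134   0   6  67  95] [267.8 184.1] cx,cy 631.9 -15.5 bbox c 647.2 -14.1
knob [152   3  18  28 377] [291.2 161.1] cx,cy 681.5 -79.2 bbox c 680.7 -77.2
knob [ 97   9  13  13 117] [233.3 160. ] cx,cy 701.0 61.6 bbox c 701.1 62.4
knob [92 25 14 27 85] [225.7 181.8] cx,cy 649.7 86.1 bbox c 645.9 79.5
knob [143  49  27   9 101] [283.7 198.6] cx,cy 591.9 -49.8 bbox c 592.7 -55.6
knob [41 62 31  5 36] [186.3 209.1] cx,cy 594.3 188.7 bbox c 594.7 189.4
```

```bash
python3 -c "
from h import *
print(env.job_done());print(env.state()['time_s'])"
```

```text
the job is handed in; nothing more can be done
None
the job is handed in; nothing more can be done
```

The job is handed in, with no verdict returned: by my last measurements the bottle stands upright in the caddy, snug between tin and keeper, and the clock read about 19 s of the 54 s; I viewed 13 pictures, over the limit of 10.

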